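# Hold a belt grinder's jockey arm wound to its stop for a belt change

## Task

Get the small belt grinder ready for a new belt: first throw its gear lever out of the middle notch fully into the notch that is marked by the upright index pin, so that it points at the pin, and let go of it there. Then swing the spring-loaded jockey arm round by its upright post, all the way against its spring to its stop, and keep it there: finish while still holding the arm hard up to the stop, because it springs back if let go. Leave the jar, pliers and wax block that lie about undisturbed.

Things in the scene. Friction and masses are not known exactly. Their poses are not given: they have to be found in the camera images.
- machine: Belt grinder head, belt off, fixed: grey base 140 (x) x 230 (y) x 12 mm, origin under its centre, x to its back, y left. On the right (y -107 to -25) a grey gearbox 57 mm high with notched metal quadrant and gear lever; on the left the jockey arm. Two fixed pulleys up to 50 mm high at (-35, 8) and (-40, 75) mm, 62 mm high stop lug at (-20, 92).
- gear_lever (a joint): Angle of the flat steel lever on the gearbox about a vertical axis; points to the machine's front (-x) at 0; positive is counter-clockwise from above (knob goes to the right, -y). Notches at -0.5, 0 and +0.5 rad; end of travel at +-0.53. It moves stiffly (about 2 N at the knob), does not snap, and stays where it is left. Starts near 0.
- lever_pivot (a point): Point on the lever's vertical turning axis, 100 mm above the worktop; at (35, -66) mm in the machine's frame.
- lever_knob (a point): Grip point on the axis of the lever's upright black knob, 62 mm from the lever's turning axis, 99 mm above the worktop. The knob is 16 mm in diameter, from 75 to 111 mm above the worktop, free all round; the lever's flat bar below it is topped at 73 mm.
- lever_index (a point): Point on the lever's centre line 90 mm from its turning axis, just ahead of its nose; it lies right over the index pin when the lever is in the marked notch. 64 mm above the worktop.
- index_pin: Upright pointed steel pin 8 mm in diameter, 17 mm tall, fixed in front of one of the two outer notches (-0.5 or +0.5 rad) of the quadrant, 90 mm from the lever's turning axis: it marks the notch to use. Origin at its foot, 58 mm above the worktop.
- blank_screw: Flat steel screw head 8 mm in diameter, 2.5 mm tall, in front of the other outer notch, the one not to use. Origin at its foot, 58 mm above the worktop.
- jockey_arm (a joint): Angle of the steel jockey arm about its vertical pivot: 0 at rest (points to the machine's back left, 50 degrees from +x toward +y), growing counter-clockwise from above (post swings to the front); 1.0 rad at the hard stop (points left, a little forward). Its spring always pulls it back to 0: 3.5 N at the post to start it, 8 N at the stop.
- jockey_pivot (a point): Point on the jockey arm's vertical pivot axis, 90 mm above the worktop; at (15, 45) mm in the machine's frame.
- jockey_post (a point): Grip point on the axis of the upright round steel post on the arm's free end, 75 mm from the pivot axis, 90 mm above the worktop. The post is 14 mm in diameter, from 56 to 105 mm above the worktop; the flat arm below it is topped at 56 mm and a black idler roller hangs under it.
- flux_jar: Small round open black jar, 27 mm in diameter and 10 mm tall, loose on the machine's base plate behind the pulleys. Origin at the centre of its underside. A bystander.
- pliers_flat: Flat-nose pliers with blue handles, 138 mm long, 11 mm thick, lying loose on the worktop at the machine's right. Origin at the centre of the underside. A bystander.
- wax_block: Green wax block 24 x 45 mm, 41 mm tall, standing loose on the worktop behind the machine. Origin at the centre of its underside. A bystander.

How it is judged (in metres and radians):
On the way, in this order (a step that is already met when the one before it is completed fails the run):
1. the gear lever rests in the notch marked by the index pin, let go (horizontal distance between lever_index and index_pin below 0.009 m and contact force between the fingers and gear_lever below 0.5 N), for 0.3 s.
2. then the jockey arm is swung to its stop (horizontal distance between lever_index and index_pin below 0.009 m and value of joint jockey_arm above 0.93 rad and contact force between the fingers and jockey_arm above 1.5 N), for 0.2 s.
At the end, for the whole second after the job is handed in: The gear lever, untouched, stands in the pinned notch (the point on its centre line within 9 mm of the pin, seen from above), and the fingers hold the jockey arm still within 0.07 rad of its stop (joint above 0.93, fingers pressing on it with more than 1.5 N), through the last second (all of step 2 and contact force between the fingers and gear_lever below 0.5 N and velocity of joint jockey_arm between -0.1 and 0.1 rad/s); the arm keeps its last pose, push and grip.
It fails at once if the flux jar is shoved more than 25 mm or knocked over (distance of flux_jar from where it was at the start of the episode above 0.025 m or angle between flux_jar's own z axis and vertical above 0.6 rad).
It fails at once if the pliers is shoved more than 25 mm or knocked over (distance of pliers_flat from where it was at the start of the episode above 0.025 m or angle between pliers_flat's own z axis and vertical above 0.6 rad).
It fails at once if the wax block is shoved more than 25 mm or knocked over (distance of wax_block from where it was at the start of the episode above 0.025 m or angle between wax_block's own z axis and vertical above 0.6 rad).
It also fails if it takes over 42 s, if anything falls off the work surface, if the arm or the gripper's body presses on something with over 40 N, if the wrist force passes 120 N, or if a joint passes its speed limit or range.

## Robot

A 6-joint arm with a two-finger parallel gripper is mounted at the origin on a cart in front of the work surface, level with it; the furniture and walls round the work are solid. World frame = base frame: x ahead of the robot, y to its left, z up, the work surface at z = 0. Lengths are in m, angles in degrees, forces in N, time in s.
With the tool pointing down it reaches from about 0.275 to 0.825 m from the base axis. Payload 5.2 kg.
Tool frame: the origin (TCP) lies on the centre line of the jaws, within the pads' length; the fingertips stand 17 mm ahead of it and the grasp point (between the pads) lies 2 mm behind it; z points along the fingers, y is the line along which they close (so a half turn about z gives the same grasp; the last joint's range is limited). The gripper opens to 93 mm and grips with 3 to 60 N. Pads are 15 mm wide; open, the fingers measure 128 mm over their backs; the gripper's body (75 mm by 188 mm) begins 65 mm behind the grasp point.
Start: joints at [65.099, 14.817, 87.949, -0, 77.235, -11.62], TCP at [0.126, 0.535, 0.236] pointing down, gripper open.
Joint ranges: [-179.93, 179.93], [-52.35, 119.4], [10.71, 147.94], [-69.91, 249.91], [12.55, 155.21], [-178.61, 178.61]. Speed limits (degrees/s): [147.25, 147.25, 180, 180, 180, 180].

## Interface

Orientations are given as [roll, pitch, yaw] about the fixed x, y, z axes, in that order (R = Rz(yaw) Ry(pitch) Rx(roll)).
In Python, from bench import bot gives the robot as it stands. The module is installed in compiled form; this text tells all that it offers. Calls block until the motion is done:
- bot.move_to(position, orientation): joint-space move of the TCP to a pose.
- bot.move_straight(position, rotation=None, velocity=0.15): straight line of the TCP; rotation=None keeps the orientation; velocity is the mean speed in m/s.
- bot.goto_joints(angles): joint-space move.
- bot.command_gripper(opening, strength=None): finger opening in m; strength is the grip in N (None keeps the last); returns when the fingers have stopped.
- bot.wait(seconds).
- bot.ik(position, orientation): joint angles nearest the present ones, or None.
- bot.observe(): the state.
- bot.snapshot(name): name is "scene" or "side" or "wrist"; returns the picture (480x640x3 uint8, blue, green, red); there is no depth.
- bot.get_calibration(name): a dict with "mtx" (3x3 intrinsics, pixels), "k1" (the pictures are not rectified: a ray, as slopes to the right and down, at radius r is drawn at 1 + k1 r^2 times it, then the intrinsics apply), "rvec" (rotation vector, rad) and "tvec" (3), from world to camera coordinates, as OpenCV has them. Camera axes: x right, y down, z forward; pixel columns grow to the right and rows downward; lengths in m; the calibration is good to about 2 mm. A picture is of the moment at which its call begins: read the wrist's pose just before it. get_calibration takes no time and is no camera call; for the wrist camera it gives the pose at the moment of the call.
A pose or a line that the arm cannot do raises bot.MotionError and nothing moves.
- bot.job_done(): hands the job in; it is judged then, once.
The state is a dict: "t": time; "joints": joint angles; "joint_vel": joint speeds; "joint_torque": joint torques, N m; "tcp_pos": TCP position; "tool_rot": TCP orientation; "force": force on the tool from outside, world axes, zero at the start; "ft_torque": the same for the moment, N m; "width": finger opening in m; "gripper_force": force on a finger pad.
Only numpy, scipy, OpenCV 4.12 (cv2) and the standard library are available. Lean on these libraries where they do the work, as an engineer would, in place of code of your own. Each camera call takes 0.05 s, during which the arm holds its last target. There are 200 camera calls.

## Working session

There is one attempt and no reset: what is moved stays moved. The work goes in short steps, each a Python script; the robot and the scene stay as the last script left them, time stands still between calls to the robot, and variables do not carry over. Pictures are saved under pics/ and viewed, at most 10 in all, crops included, and the job is handed in when it is done.

```bash
mkdir -p pics && python3 - <<'E'
from bench import bot
import cv2,json
o=bot.observe();print(o['t'],o['tcp_pos'],o['tool_rot'],o['width'])
for n in("scene","side","wrist"):
    c=bot.get_calibration(n);print(n,c)
    im=bot.snapshot(n);cv2.imwrite(f'pics/{n}0.png',im)
E
```

```text
0.0 [0.12609462 0.53483991 0.23483736] [-1.79899666e+02 -2.16509669e-02  1.66720128e+02] 0.09263986471174625
scene {'mtx': array([[555.03045233,   0.        , 312.40745457],
       [  0.        , 555.03045233, 249.46088152],
       [  0.        ,   0.        ,   1.        ]]), 'k1': -0.03103769347849066, 'rvec': array([ 2.16042836, -1.33096759,  0.45879993]), 'tvec': array([-0.54262589,  0.36739846,  0.7252755 ])}
side {'mtx': array([[466.22882205,   0.        , 322.96693395],
       [  0.        , 466.22882205, 236.61509799],
       [  0.        ,   0.        ,   1.        ]]), 'k1': -0.10520158580445585, 'rvec': array([ 2.13419193, -0.38342805,  0.1743234 ]), 'tvec': array([-0.67118609,  0.0378891 ,  0.98380606])}
wrist {'mtx': array([[360.05194475,   0.        , 321.60062559],
       [  0.        , 360.05194475, 243.6226157 ],
       [  0.        ,   0.        ,   1.        ]]), 'k1': -0.06298569666292646, 'rvec': array([-2.27340986, -1.79725724, -0.26532671]), 'tvec': array([-0.54926344, -0.03392799,  0.39103375])}
```

View pics/scene0.png

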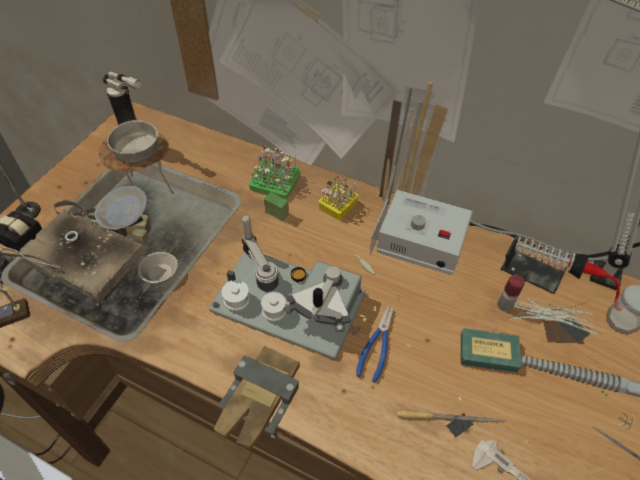

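View pics/side0.png

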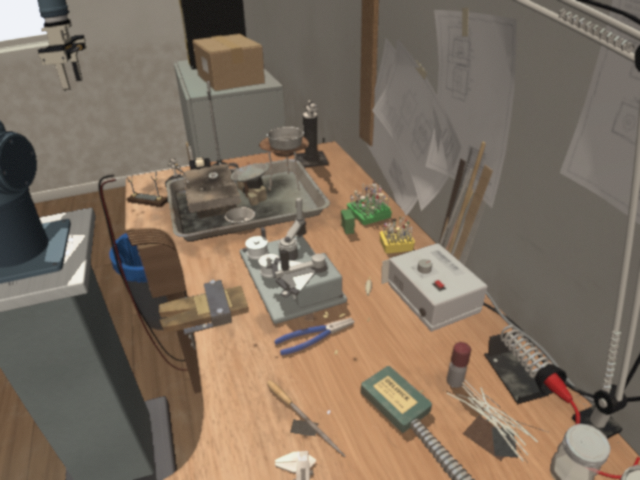

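The scene view shows the machine around px (290,300): knob at (318,297), post at about (248,230), jar at (298,274), pliers at (378,345) and wax at (277,205). I'll enlarge both crops.

```bash
python3 - <<'E'
import cv2
a=cv2.imread('pics/scene0.png')[200:360,200:400];cv2.imwrite('pics/sc.png',cv2.resize(a,(800,640)[:2],interpolation=cv2.INTER_CUBIC)[:600])
a=cv2.imread('pics/side0.png')[190:330,225:385];cv2.imwrite('pics/sd.png',cv2.resize(a,None,fx=4,fy=4,interpolation=cv2.INTER_CUBIC))
E
```

```text
(no output)
```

View pics/sc.png

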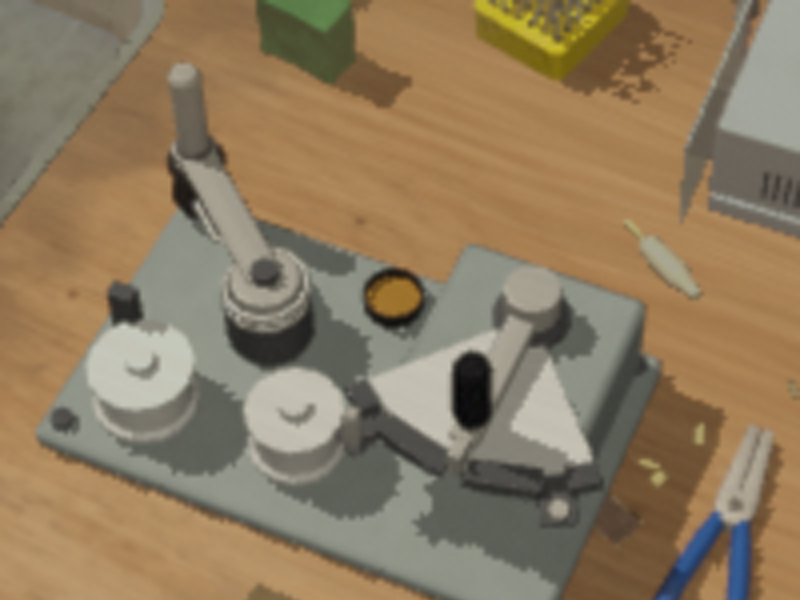

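View pics/sd.png

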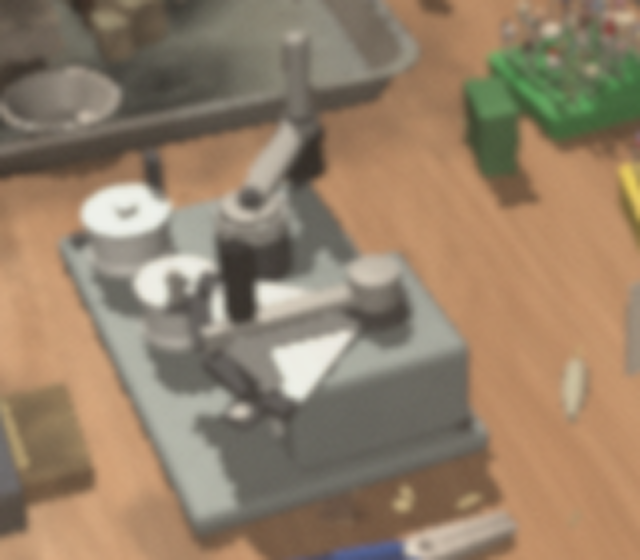

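The upright pin is at the left (+y) notch, scene crop (350,415) and side crop (178,280). The flat screw head is at the right one, (558,508) and (240,410). So the target is -0.5 rad. Next I'll fit the machine pose.

```bash
cat > fit.py <<'E'
import numpy as np
from scipy.optimize import least_squares
from scipy.spatial.transform import Rotation as R
from bench import bot
def proj(c,P):
    p=R.from_rotvec(c['rvec']).apply(P)+c['tvec'];s=p[:,:2]/p[:,2:]
    s=s*(1+c['k1']*(s**2).sum(1,keepdims=True));m=c['mtx']
    return s*[m[0,0],m[1,1]]+[m[0,2],m[1,2]]
piv=np.array([35,-66.])
def lev(r,q,z): return [*(piv+r*np.array([-np.cos(q),-np.sin(q)])),z]
def post(a,z=105.): 
    t=np.radians(50)+a; return [15+75*np.cos(t),45+75*np.sin(t),z]
obs={'scene':[('LF',40,437),('RB',660,365),('knob',471,358),('post',185,72),('p1',293,408),('p2',141,367),('lug',125,290),('screw',558,508),('pin',350,412)],
'side':[('post',295,38),('LF',65,242),('RF',200,525),('RB',485,435),('knob',238,238),('screw',240,408),('pin',178,278),('lug',152,155)]}
off={'scene':(200,200),'side':(225,190)}
cal={n:bot.get_calibration(n) for n in obs}
def pts(q):
    return dict(LF=[-70,115,12],RB=[70,-115,12],RF=[-70,-115,12],knob=lev(62,q,111),post=post(0),p1=[-35,8,46],p2=[-40,75,46],lug=[-20,92,62],screw=lev(90,.5,60),pin=lev(90,-.5,75))
def W(x,P): 
    P=np.atleast_2d(P)/1000.; c,s=np.cos(x[2]),np.sin(x[2])
    return np.c_[x[0]+c*P[:,0]-s*P[:,1],x[1]+s*P[:,0]+c*P[:,1],P[:,2]]
def res(x):
    d=pts(x[3]);r=[]
    for n,l in obs.items():
        r.append(proj(cal[n],W(x,[d[a[0]] for a in l]))-[[a[1]/4+off[n][0]-.375,a[2]/4+off[n][1]-.375] for a in l])
    return np.vstack(r).ravel()
if __name__=='__main__':
    best=min((least_squares(res,[.5,.0,y0,0],loss='soft_l1') for y0 in(-.6,0,.6)),key=lambda s:s.cost)
    x=best.x;print(x,best.cost);print(res(x).reshape(-1,2).round(1).tolist())
    np.save('x.npy',x)
    for n,P in dict(knob=lev(62,x[3],99),knobT=lev(62,-.5,99),post0=post(0,90),post1=post(1,90),pin=lev(90,-.5,64)).items(): print(n,W(x,P).round(4))
E
python3 fit.py
```

```text
[ 0.54097275 -0.28902925  0.06352421 -0.04193854] 13.569109345428782
[[-2.1, -1.0], [1.8, -2.3], [-0.5, 0.7], [-0.1, 0.0], [0.7, 0.2], [0.2, -0.9], [-0.4, 0.1], [0.9, 0.3], [1.0, 0.1], [0.2, -0.5], [-2.3, -1.1], [-1.0, -0.4], [2.3, -0.9], [-0.8, 1.4], [0.3, 1.1], [-0.9, -1.8], [0.0, 0.2]]
knob [[ 0.5181 -0.354   0.099 ]]
knobT [[ 0.5239 -0.3265  0.099 ]]
post0 [[ 0.5976 -0.1828  0.09  ]]
post1 [[ 0.5263 -0.1731  0.09  ]]
pin [[ 0.4985 -0.3146  0.064 ]]
```

```bash
python3 - <<'E'
from bench import bot
import numpy as np,cv2
from fit import *
x=np.load('x.npy');ym=np.degrees(x[2])
p=bot.observe()['tcp_pos']
bot.move_straight([p[0]+.03,p[1]-.05,.32],velocity=.25)
k=W(x,lev(62,x[3],99))[0]
bot.move_to([k[0],k[1],.25],[180,0,ym+np.degrees(x[3])])
c=bot.get_calibration('wrist');im=bot.snapshot('wrist')
d=pts(x[3]);d['jar?']=[35,0,22]
names=list(d);uv=proj(c,W(x,[d[n] for n in names]))
for n,u in zip(names,uv):
    print(n,u.round(0))
    cv2.drawMarker(im,tuple(int(round(v)) for v in u),(0,0,255),cv2.MARKER_CROSS,9,1)
cv2.imwrite('pics/w1.png',im)
o=bot.observe();print(o['t'],o['tcp_pos'],o['joints'],o['force'])
E
```

```text
LF [169. 257.]
RB [369. 119.]
RF [370. 249.]
knob [323. 238.]
post [112. 137.]
p1 [252. 231.]
p2 [188. 239.]
lug [163. 224.]
screw [370. 239.]
pin [280. 247.]
jar? [258. 159.]
3.9667 [ 0.51857772 -0.35322173  0.25018688] [-4.44368271e+01  2.23566573e+01  7.52278878e+01  9.83255564e-03
  8.24029355e+01  4.42456400e+01] [-0.25149994  0.55833432 -0.1694417 ]
```

View pics/w1.png

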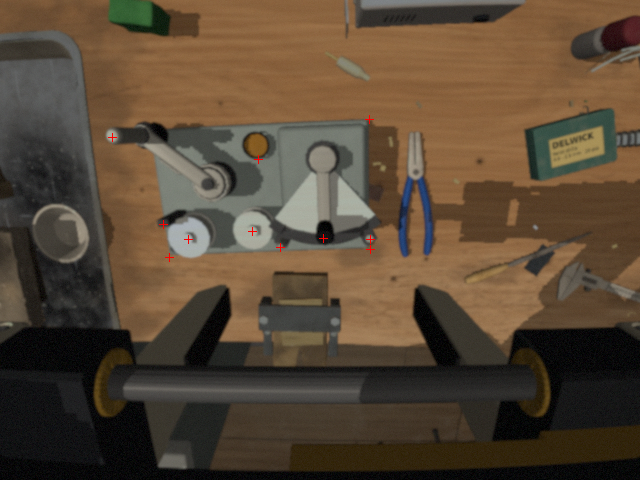

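The wrist overlay agrees: knob at (324,237), post at (113,136) and screw at (370,238), all within about 2 px of the prediction. Now I'll throw the lever.

```bash
python3 - <<'E'
from bench import bot
import numpy as np,cv2
from fit import *
x=np.load('x.npy');ym=np.degrees(x[2])
def pose(q,z): return W(x,lev(62,q,z))[0],[180,0,ym+np.degrees(q)]
bot.command_gripper(.05,15)
bot.move_straight(pose(x[3],97)[0],velocity=.12)
bot.command_gripper(0.0,15)
o=bot.observe();print(o['t'],o['width'],o['gripper_force'],o['force'])
for q in np.linspace(x[3],-.51,8)[1:]:
    p,r=pose(q,97);bot.move_straight(p,r,velocity=.05)
    o=bot.observe();print(round(q,2),o['force'].round(1),o['tcp_pos'].round(4))
bot.command_gripper(.05)
o=bot.observe();print(o['t'],o['width'],o['force'])
p,r=pose(-.51,190);bot.move_straight(p,velocity=.15)
c=bot.get_calibration('wrist');im=bot.snapshot('wrist')
uv=proj(c,W(x,[lev(90,-.5,75),lev(62,-.5,111),[*piv,75]]));print(uv)
u,v=uv[1].astype(int);a=im[max(0,v-130):v+50,max(0,u-120):u+120];print(max(0,u-120),max(0,v-130))
cv2.imwrite('pics/w2.png',cv2.resize(a,None,fx=3,fy=3,interpolation=cv2.INTER_CUBIC))
print(bot.observe()['t'])
E
```

```text
6.8917 0.015777798714101697 15.000147397513501 [-1.10371598 -1.59832177  0.69142729]
-0.11 [-1.7 -1.2  1.9] [ 0.518  -0.3498  0.0971]
-0.18 [-1.6 -0.2  2.3] [ 0.5183 -0.3456  0.0971]
-0.24 [-2.6 -0.8  2.7] [ 0.5189 -0.3415  0.0971]
-0.31 [-3.1 -0.1  4. ] [ 0.5198 -0.3374  0.0971]
-0.38 [-3.5  0.1  2.8] [ 0.5209 -0.3334  0.097 ]
-0.44 [-4.7 -0.   5.2] [ 0.5224 -0.3295  0.097 ]
-0.51 [-4.5 -0.3  4.8] [ 0.524  -0.3257  0.097 ]
9.3917 0.04962201903587775 [ 1.22777186  0.32247395 -0.00443185]
[[323.57243429 279.53206893]
 [323.38903367 261.37348883]
 [322.35030862 162.66081651]]
203 131
10.2083
```

View pics/w2.png

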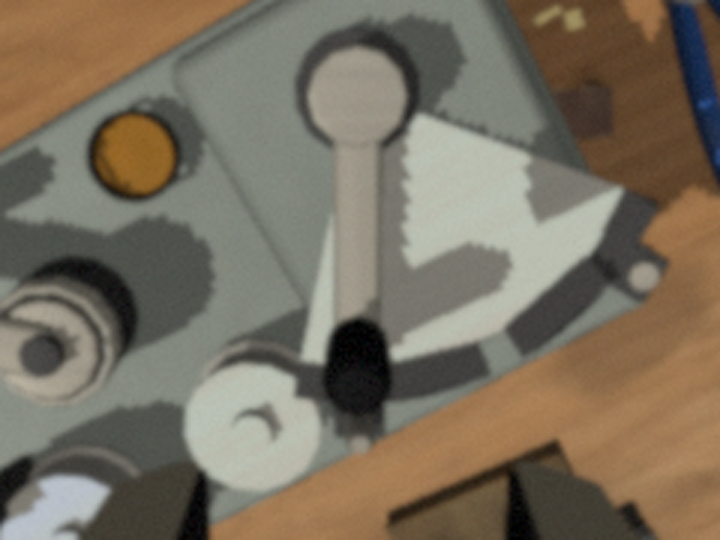

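The lever now points at the pin: pin at crop (361,443), pivot at (358,92), knob in line. On to the jockey arm.

```bash
python3 - <<'E'
from bench import bot
import numpy as np,cv2
from fit import *
x=np.load('x.npy');ym=np.degrees(x[2])
def pose(a,z): return W(x,post(a,z))[0],[180,0,ym+50+np.degrees(a)]
bot.move_to(*pose(0,190))
bot.move_straight(pose(0,91)[0],velocity=.12)
bot.command_gripper(0.0,40)
o=bot.observe();print(o['t'],o['width'],o['gripper_force'],o['force'])
for a in np.r_[np.linspace(0,.95,9)[1:],.98,1.0,1.02,1.04,1.06]:
    p,r=pose(a,91);bot.move_straight(p,r,velocity=.06)
    o=bot.observe();t=np.radians(50)+a+x[2];T=np.array([-np.sin(t),np.cos(t)])
    ft=o['force'][:2]@T
    print(round(a,2),o['force'].round(1),'tan',ft.round(1),o['width'].round(4),o['gripper_force'].round(1),(o['tcp_pos']-p).round(4))
    if a>.9 and ft<-22: break
bot.wait(.3);o=bot.observe();print(o['t'],o['force'],o['width'],o['gripper_force'])
cv2.imwrite('pics/e1.png',cv2.resize(bot.snapshot('scene')[200:350,190:390],None,fx=4,fy=4,interpolation=cv2.INTER_CUBIC))
E
```

```text
12.9083 0.0129446985938644 40.000489357626066 [-0.80411115  1.12475144  1.9450888 ]Traceback (most recent call last):
  File "<stdin>", line 14, in <module>
AttributeError: 'float' object has no attribute 'round'
```

```bash
python3 - <<'E'
from bench import bot
import numpy as np,cv2
from fit import *
x=np.load('x.npy');ym=np.degrees(x[2])
def pose(a,z): return W(x,post(a,z))[0],[180,0,ym+50+np.degrees(a)]
for a in np.r_[np.linspace(0,.95,9)[2:],.98,1.0,1.02,1.04,1.06]:
    p,r=pose(a,91);bot.move_straight(p,r,velocity=.06)
    o=bot.observe();t=np.radians(50)+a+x[2];T=np.array([-np.sin(t),np.cos(t)])
    ft=o['force'][:2]@T
    print(round(a,2),o['force'].round(1),'tan',round(ft,1),round(o['width'],4),round(o['gripper_force'],1),(o['tcp_pos']-p).round(4))
    if a>.9 and ft<-22: break
bot.wait(.3);o=bot.observe();print(o['t'],o['force'],o['width'],o['gripper_force'])
cv2.imwrite('pics/e1.png',cv2.resize(bot.snapshot('scene')[200:350,190:390],None,fx=4,fy=4,interpolation=cv2.INTER_CUBIC))
E
```

```text
0.24 [ 3.   0.4 -1. ] tan -2.6 0.0132 40.0 [ 0.0008 -0.0002  0.0002]
0.36 [ 5.   0.9 -1.3] tan -4.5 0.0131 40.0 [ 0.0008 -0.0001  0.0002]
0.48 [ 5.6  1.6 -0.9] tan -5.2 0.0132 40.0 [0.0008 0.     0.0002]
0.59 [ 4.7  1.8 -0.6] tan -4.7 0.0134 40.0 [0.0009 0.0002 0.0002]
0.71 [ 4.7  2.2 -0.5] tan -4.9 0.0129 40.0 [0.0009 0.0003 0.0001]
0.83 [ 5.4  3.4 -1. ] tan -6.0 0.0129 40.0 [0.0009 0.0004 0.0001]
0.95 [ 6.3  4.9 -1. ] tan -7.5 0.0132 40.0 [0.0009 0.0006 0.0002]
0.98 [5.8 4.2 0.1] tan -6.9 0.0132 40.0 [0.001  0.0006 0.0002]
1.0 [6.2 5.  0.5] tan -7.6 0.0132 40.0 [0.001  0.0007 0.0001]
1.02 [6.6 4.5 0.2] tan -7.8 0.0135 40.0 [0.0012 0.0008 0.0001]
1.04 [11.6  7.1 -2.1] tan -13.5 0.0133 40.0 [0.0024 0.0013 0.0002]
1.06 [14.8  9.4 -4.7] tan -17.4 0.0128 40.0 [0.0036 0.0018 0.0002]
16.8583 [16.36146839 10.11969132 -5.0343029 ] 0.01325622511525676 40.00532799431312
```

View pics/e1.png

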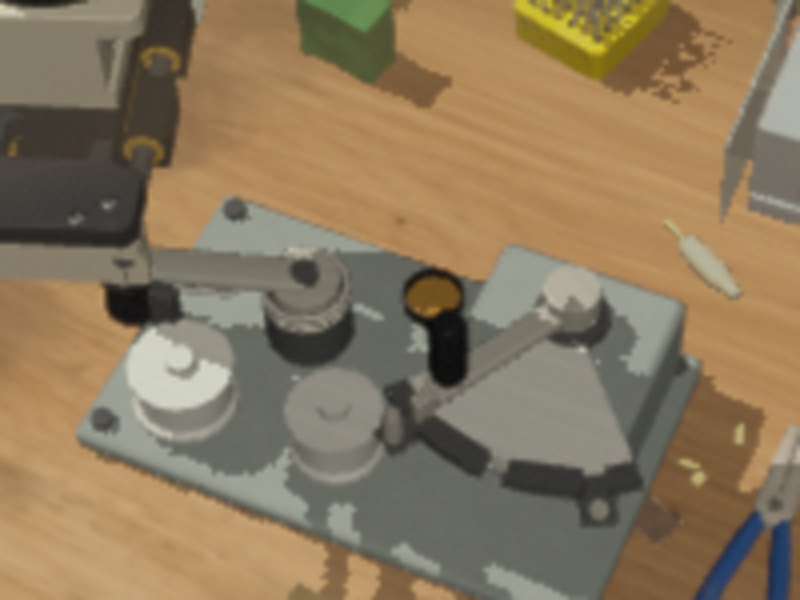

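The arm is against the stop lug at crop (160,300), with tangential force up from 8 N to about 18 N. The lever stays at the pin, (393,425), and the jar, wax and pliers have not moved. I'm handing in.

```bash
python3 -c "
from bench import bot
bot.wait(.5);o=bot.observe();print(o['t'],o['force'],o['gripper_force']);print(bot.job_done())"
```

```text
17.4083 [15.59277446  9.29357562 -4.56815362] 40.005151965151526
the job is handed in; nothing more can be done
None
```

I handed the job in at about 17.4 s: the gear lever is in the pinned notch (-0.5 rad) and let go, the jockey arm is held hard against its stop at about 18 N, and the bystanders look undisturbed; no verdict was returned.

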